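Sweep the rudder blanks off the zinc into the drawer

TASK

Using the fingers as a broom, sweep the two pear wood rudder blanks across the zinc top and over its front edge into the open oak drawer; then, once both are in, push the drawer fully shut, front flush. Do not lift the blanks, and leave the dividers, dish, wheel casting, varnish jar, brass weight and screwdriver where they are.

Things in the scene. Friction and masses are not known exactly. Their poses are not given: they have to be found in the camera images.
- chest: Low oak chest with a zinc top, fixed to the bench, 215 mm deep (x), 460 mm wide (y). Origin at bench height under the middle of the zinc's front edge; its +x points from that edge back over the zinc, its -x out over the drawer towards the robot, y along the edge, z up. The zinc is a flat plate, 12 mm thick, no rim, upper face 62 mm above the bench.
- drawer_front (a point): Middle of the outer face of the oak drawer's plain flat front (no handle, a thin flat brass plate in the middle), 30 mm above the bench; axes as the chest's. The front is 364 mm wide, 12 mm thick, from 4 to 48 mm above the bench. Behind it the drawer is 350 mm wide and 177 mm long inside, its floor 12 mm above the bench, side walls up to 36 mm; only the part drawn out before the zinc edge is open from above. When shut the face is flush with the zinc edge.
- drawer (a joint): How far the drawer is drawn out towards the robot (the chest's -x), in m: 0 shut (hard stop), 0.12 the most; starts at 0.085 to 0.105. Stays where it is left; about 2 N of friction plus 8 N per m/s.
- blank_a: Pear wood rudder blank lying flat on the zinc, 64 x 26 x 10 mm, about 16 g. Origin under the middle of the 64 x 26 outline, on its underside; x along its length. From x = -32 to +14 mm it is 26 mm wide, from +14 to +32 mm only 14 mm (y -13 to +1). It starts with its length roughly along the zinc's front edge (within 35 degrees), its middle 45 to 90 mm behind that edge and 50 to 100 mm left (+y) of the chest's middle.
- blank_b: The second, identical rudder blank, 50 to 100 mm to the right (-y) of the chest's middle.
- dividers: Steel dividers with a brass head lying flat on the zinc behind and between the blanks, 117 x 30 x 10 mm, length along x; origin on the underside, 57 mm from the head's end and 62 mm from the points. Leave alone.
- dish: White ceramic mixing dish, 68 mm across, 28 mm high, on a rear part near one end of the zinc; origin under its centre. Leave alone.
- wheel: Grey pewter ship's wheel casting, 72 mm across the spokes, 10 mm high, lying flat on the other end of the zinc; origin under its centre. Leave alone.
- varnish: Amber varnish jar, 52 mm across, 75 mm high, on the bench beside the chest; origin under its centre. Leave alone.
- weight: Brass weight with a knob, 48 mm across, 60 mm high, on the bench at the other side of the chest; origin under its centre. Leave alone.
- screwdriver: Screwdriver, about 160 mm long, lying on the bench near the robot on its left. Leave alone.
Things that resemble listed ones, but are neither listed nor needed, are in the scene too. Leave any black look-alike of the blank_b alone.

How it is judged:
By the outcome, as a careful person would: the job done as asked, in the order asked, and still so for the second after the job is handed in, with the robot touching nothing.
It also fails if it takes over 58 s, if anything falls off the work surface, if the arm or the gripper's body presses on something with over 40 N, if the wrist force passes 120 N, or if a joint passes its speed limit or range.

ROBOT

A 7-joint arm with a two-finger parallel gripper is mounted at the origin on the work surface. World frame = base frame: x ahead of the robot, y to its left, z up, the work surface at z = 0. Lengths are in m, angles in degrees, forces in N, time in s.
With the tool pointing down it reaches from about 0.4 to 0.925 m from the base axis. Payload 4.1 kg.
Tool frame: the origin (TCP) lies midway between the tips of the shut fingers; the grasp point (between the pads) lies 19 mm behind it; z points along the fingers, y is the direction in which the jaws open and shut (so a half turn about z gives the same grasp; the last joint's range is limited). The gripper opens to 85 mm and grips with 20 to 120 N. Pads are 22 mm wide; open, the fingers measure 114 mm over their backs; the gripper's body (76 mm by 85 mm) begins 54 mm behind the grasp point. The pads swing forward as they close: fully open they stand 13 mm farther back than shut.
Start: joints at [69.041, 22.827, 2.584, 88.041, -1.071, 69.15, -2.905], TCP at [0.171, -0.627, 0.231] pointing down, gripper open.
Joint ranges: [-161.44, 161.44], [-28.35, 127.94], [-78.24, 83.42], [0, 140.83], [-78.03, 258.03], [13.02, 114.36], [-168.23, 168.23]. Speed limits (degrees/s): [147.25, 147.25, 180, 180, 180, 180, 180].

INTERFACE

Orientations are given as a 3x3 rotation matrix whose columns are the frame's x, y, z axes.
In Python, from plant import get_state, camera, job_done gives the robot as it stands.
- The arm moves only by the shell command python3 -m jog 'ROWS'. ROWS is JSON, a list that holds one entry, the list of rows, each a list of 7 numbers: the shift along the world's x, y, z scaled (see below), then the turn, a rotation vector about the world's x, y, z scaled (see below), then the opening, from 0 (shut) to 1 (fully open). In form: [[[x, y, z, ax, ay, az, hand], ...]]. A call has 1 to 20 rows; each row shifts and turns the commanded pose from where the row before left it; what a row does not reach is not made up. The controller multiplies each number of a shift by 40 mm and each number of a turn by pi rad. A row lasts 1/8 s, in which the tool goes at most 62.5 mm and 10.7 degrees, less where a joint would pass 70% of its speed; a pose out of reach is approached as far as the arm can. A call with a number of a shift or a turn outside -1 to 1 is refused whole. A call with a gripper value outside its range is refused whole. The fingers move at their own pace and stop on an object; the grip force is fixed at half the most. Time passes only in rows, so rows that do not move let the fingers close. It gives the time, the measured TCP pose, the force and the opening at its end, in the units of the state.
- get_state(): the state, without advancing time (a new reading comes with each control period).
- camera(name): name is "side" or "top"; returns a dict with "color" (420x560x3 uint8, blue, green, red), "fx", "fy", "cx", "cy" (pixels), "distortion" ([k1, k2, p1, p2, k3] as OpenCV has them; the pictures are not rectified), "pose" (4x4, takes a point from camera to world coordinates). Camera axes: x right, y up, looking along -z (the intrinsics and any distortion apply to the point x, -y, -z); pixel columns grow to the right and rows downward; lengths in m; the calibration is good to about 2 mm. A picture is of the moment at which its call begins. There is no depth.
- job_done(): hands the job in, once; it reports no verdict.
The state is a dict: "time": time; "joint_positions": joint angles; "joint_vel": joint speeds; "joint_efforts": joint torques, N m; "tcp_pos": TCP position; "tcp_rot": TCP orientation; "force": force on the tool from outside, world axes, zero at the start; "torque": the same for the moment, N m; "width": opening from 0.0 (shut) to 1.0 (fully open).
Only numpy, scipy, OpenCV 4.12 (cv2) and the standard library are available. Lean on these libraries where they do the work, as an engineer would, in place of code of your own. Each camera call takes 0.05 s, during which the arm holds its last target. There are 200 camera calls.

## Working session

There is one attempt and no reset: what is moved stays moved. The work goes in short steps, Python scripts to look and compute and a shell command to move; the robot and the scene stay as the last step left them, time stands still between calls to the robot, and variables do not carry over. Pictures are saved under pics/ and viewed, about 8 in all and at most 12, crops included, and the job is handed in when it is done.

```bash
mkdir -p pics; cat > h.py <<'E'
import numpy as np,cv2
from plant import get_state,camera,job_done
def cal(c):
    return np.array([[c["fx"],0,c["cx"]],[0,c["fy"],c["cy"]],[0,0,1.]]),np.array(c["distortion"],float),np.array(c["pose"])
def pix2w(c,uv,z):
    K,d,T=cal(c); n=cv2.undistortPoints(np.array(uv,float).reshape(-1,1,2),K,d).reshape(-1,2)
    r=np.c_[n[:,0],-n[:,1],-np.ones(len(n))]@T[:3,:3].T; o=T[:3,3]
    z=np.broadcast_to(z,len(n))
    return o+r*((z-o[2])/r[:,2])[:,None]
def w2pix(c,P):
    K,d,T=cal(c); p=(np.array(P,float).reshape(-1,3)-T[:3,3])@T[:3,:3]
    return cv2.projectPoints(p*[1,-1,-1],np.zeros(3),np.zeros(3),K,d)[0].reshape(-1,2)
def snap(n,f):
    c=camera(n); cv2.imwrite("pics/"+f+".png",c["color"]); np.save("pics/"+f+".npy",c,allow_pickle=True); return c
def load(f): return np.load("pics/"+f+".npy",allow_pickle=True).item()
E
python3 - <<'E'
from h import *
for n in("top","side"):
    c=snap(n,n+"0"); print(n,c["fx"],c["pose"].round(3) if hasattr(c["pose"],"round") else c["pose"],c["distortion"])
    cv2.imwrite(f"pics/{n}0b.png",cv2.resize(c["color"],(800,600)))
s=get_state();print(s)
E
```

```text
top 514.0458199001938 [[-1.300e-02  9.820e-01 -1.880e-01  2.580e-01]
 [-1.000e+00 -1.300e-02  1.000e-03  4.500e-02]
 [-1.000e-03  1.880e-01  9.820e-01  1.319e+00]
 [ 0.000e+00  0.000e+00  0.000e+00  1.000e+00]] [-0.05695161  0.          0.          0.          0.        ]
side 471.8786822250941 [[-0.864  0.316 -0.391  0.018]
 [-0.503 -0.551  0.665  0.914]
 [-0.005  0.772  0.636  0.91 ]
 [ 0.     0.     0.     1.   ]] [-0.0135403  0.         0.         0.         0.       ]
{'time': 0.1, 'joint_positions': array([69.04209547, 22.86867433,  2.57885349, 88.10342209, -1.07113403,
       69.15004577, -2.90534843]), 'joint_vel': array([ 0.01089678, -0.09285702,  0.05350309, -0.07174707, -0.07766624,
        0.04521155,  0.01902878]), 'joint_efforts': array([ 3.81769540e-03, -4.76264834e+01,  1.37007114e+00, -2.54950100e+01,
        1.18717059e-02,  5.01942239e-03,  2.27402302e-05]), 'tcp_pos': array([ 0.17125838, -0.62647474,  0.23038304]), 'tcp_rot': array([[ 9.64588829e-01,  2.63757609e-01, -5.60366979e-04],
       [ 2.63758179e-01, -9.64587482e-01,  1.61639123e-03],
       [-1.14187489e-04, -1.70695429e-03, -9.99998537e-01]]), 'force': array([ 0.12034022,  0.9131819 , -1.1992261 ]), 'torque': array([-0.01263019,  0.03023682,  0.04327449]), 'width': 1.0020573595264786}
```

View pics/top0b.png

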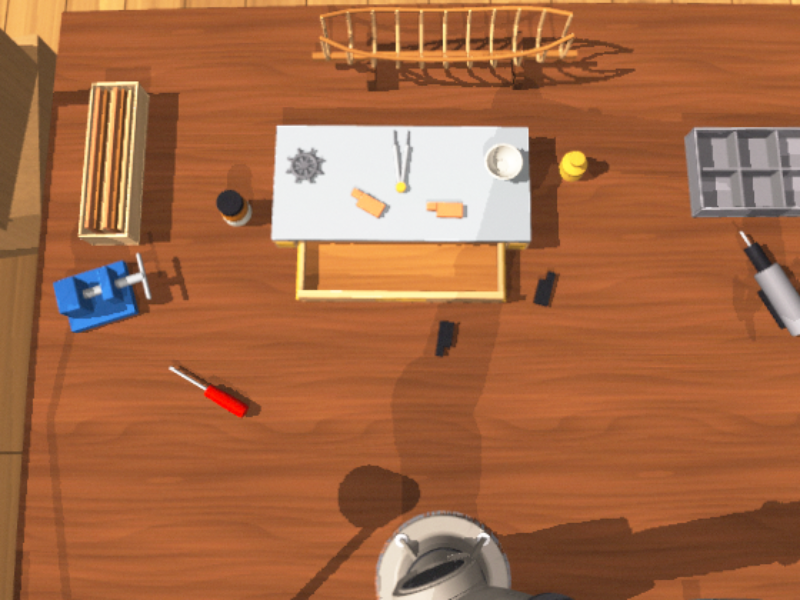

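View pics/side0b.png

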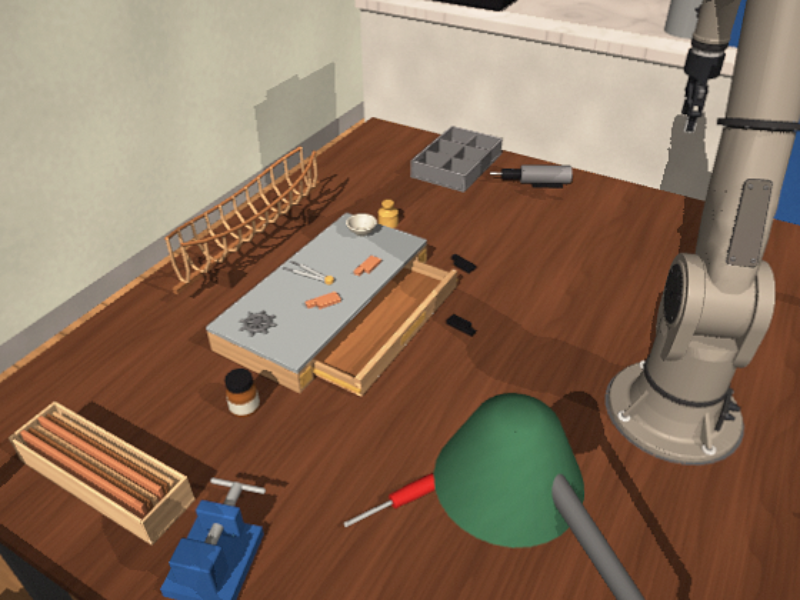

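The top view shows the zinc at (273–530, 126–242), the blanks at (368,202) and (446,209), the dividers' head at (401,187) and the drawer front near row 295. The side view agrees. I'll take an enlarged crop next.

```bash
python3 - <<'E'
from h import *
c=load("top0"); cv2.imwrite("pics/crop0.png",cv2.resize(c["color"][80:220,185:385],None,fx=4,fy=4,interpolation=cv2.INTER_CUBIC))
E
```

```text
(no output)
```

View pics/crop0.png

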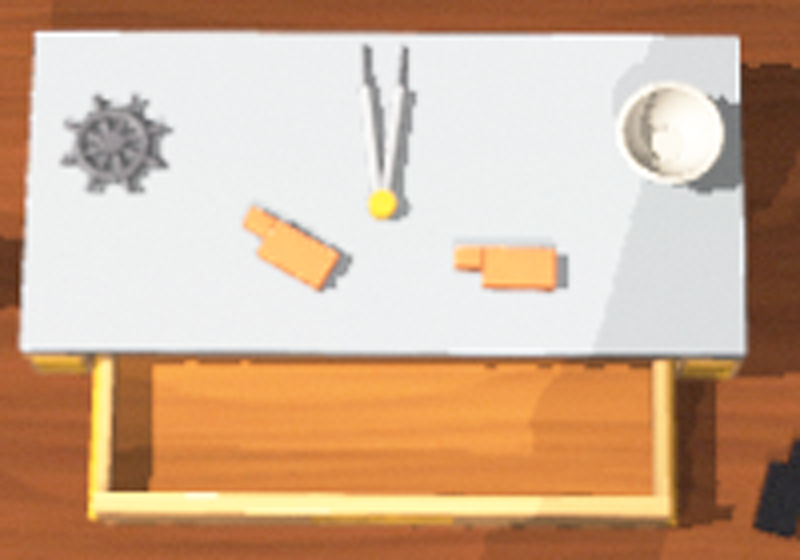

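The crop shows the zinc corners at (35,32), (740,38), (747,353) and (20,350). Blank a spans (245–342, 205–290), blank b (455–557, 243–290), the dividers' head is at (383,205), and the drawer-front top edge is at rows 494–514.

```bash
python3 - <<'E'
from h import *
c=load("top0")
def P(l,z): return pix2w(c,[( (x+.5)/4+185-.5,(y+.5)/4+80-.5) for x,y in l],z)
Z=P([(35,32),(740,38),(747,353),(20,350)],.062)
print("zinc",Z.round(4).tolist(), np.linalg.norm(np.diff(Z,axis=0),axis=1))
o=(Z[2]+Z[3])/2; yv=Z[3]-Z[2]; yv/=np.linalg.norm(yv); xv=np.array([yv[1],-yv[0],0]); print("edge mid",o,"yaw",np.degrees(np.arctan2(xv[1],xv[0])))
def ch(n,l,z):
    p=P(l,z); print(n,[(round(q[0],3),round(q[1],3)) for q in p],"chest",[(round((q-o)@xv,3),round((q-o)@yv,3)) for q in p])
ch("a corners",[(256,205),(270,214),(342,256),(322,290),(258,254),(245,227)],.072)
ch("b corners",[(455,245),(482,247),(557,246),(557,290),(482,288),(455,269)],.072)
ch("div head, tips",[(383,205)],.072); ch("tips",[(367,45),(405,45)],.066)
ch("dish",[(671,133)],.09);ch("wheel",[(116,144)],.072)
ch("front top outer",[(93,514),(671,514)],.048);ch("front top inner",[(112,493),(655,493)],.048)
E
```

```text
zinc [[0.8056, 0.2894, 0.062], [0.7951, -0.1708, 0.062], [0.583, -0.1657, 0.062], [0.591, 0.2935, 0.062]] [0.46031485 0.21211764 0.45928779]
edge mid [0.58703631 0.06388946 0.062     ] yaw -1.0009194547343598
a corners [(np.float64(0.681), np.float64(0.144)), (np.float64(0.675), np.float64(0.135)), (np.float64(0.647), np.float64(0.089)), (np.float64(0.625), np.float64(0.102)), (np.float64(0.649), np.float64(0.142)), (np.float64(0.667), np.float64(0.151))] chest [(np.float64(0.093), np.float64(0.081)), (np.float64(0.087), np.float64(0.072)), (np.float64(0.059), np.float64(0.026)), (np.float64(0.037), np.float64(0.039)), (np.float64(0.06), np.float64(0.079)), (np.float64(0.078), np.float64(0.088))]
b corners [(np.float64(0.653), np.float64(0.018)), (np.float64(0.652), np.float64(0.001)), (np.float64(0.652), np.float64(-0.047)), (np.float64(0.623), np.float64(-0.046)), (np.float64(0.625), np.float64(0.001)), (np.float64(0.637), np.float64(0.018))] chest [(np.float64(0.067), np.float64(-0.045)), (np.float64(0.066), np.float64(-0.062)), (np.float64(0.067), np.float64(-0.11)), (np.float64(
[... 249 characters left out ...]
(0.072)), (np.float64(0.791), np.float64(0.048))] chest [(np.float64(0.204), np.float64(0.012)), (np.float64(0.204), np.float64(-0.013))]
dish [(np.float64(0.72), np.float64(-0.119))] chest [(np.float64(0.136), np.float64(-0.181))]
wheel [(np.float64(0.724), np.float64(0.233))] chest [(np.float64(0.134), np.float64(0.172))]
front top outer [(np.float64(0.488), np.float64(0.248)), (np.float64(0.483), np.float64(-0.116))] chest [(np.float64(-0.103), np.float64(0.182)), (np.float64(-0.101), np.float64(-0.181))]
front top inner [(np.float64(0.501), np.float64(0.236)), (np.float64(0.497), np.float64(-0.106))] chest [(np.float64(-0.089), np.float64(0.17)), (np.float64(-0.088), np.float64(-0.172))]
```

The geometry is consistent: the zinc measures 460 x 212 mm and the drawer is out about 0.102 m. Next I move above and behind blank a, with the fingers part open as a two-point broom.

```bash
python3 -m jog '[[[0.7,0.975,0,0,0,-0.005,0.33],[0.7,0.975,0,0,0,-0.005,0.33],[0.7,0.975,0,0,0,-0.005,0.33],[0.7,0.975,0,0,0,-0.005,0.33],[0.7,0.975,0,0,0,-0.005,0.33],[0.7,0.975,0,0,0,-0.005,0.33],[0.7,0.975,0,0,0,-0.005,0.33],[0.7,0.975,0,0,0,-0.005,0.33],[0.7,0.975,0,0,0,-0.005,0.33],[0.7,0.975,0,0,0,-0.005,0.33],[0.7,0.975,0,0,0,-0.005,0.33],[0.7,0.975,0,0,0,-0.005,0.33],[0.7,0.975,0,0,0,-0.005,0.33],[0.7,0.975,0,0,0,-0.005,0.33],[0.7,0.975,0,0,0,-0.005,0.33],[0.7,0.975,0,0,0,-0.005,0.33],[0.7,0.975,0,0,0,-0.005,0.33],[0.7,0.975,0,0,0,-0.005,0.33],[0.7,0.975,0,0,0,0,0.33],[0,0,0,0,0,0,0.33]]]'; python3 -c "
from h import *
s=get_state();print(s['tcp_pos'],s['tcp_rot'],s['width'],s['force'],s['time'])"
```

```text
time: 2.6
tcp_pos: [0.7034, 0.1197, 0.2298]
tcp_rot: [[1.0, -0.009, -0.002], [-0.009, -1.0, 0.004], [-0.002, -0.004, -1.0]]
force: [-1.1, 0.4, -0.0]
width: 0.329
[0.70341561 0.11969518 0.22979296] [[ 0.99995455 -0.00935196 -0.00185398]
 [-0.00934532 -0.99995001  0.00355431]
 [-0.00188713 -0.00353682 -0.99999196]] 0.32864685126003806 [-1.0722129   0.38333726 -0.01969633] 2.6
```

```bash
python3 -m jog '[[[0,-0.05,-0.8,0,0,0,0.33],[0,-0.05,-0.8,0,0,0,0.33],[0,0,-0.8,0,0,0,0.33],[0,0,-0.8,0,0,0,0.33],[0,0,-0.5,0,0,0,0.33],[0,0,-0.25,0,0,0,0.33],[0,0,0,0,0,0,0.33]]]'; python3 - <<'E'
from h import *
c=snap("side","s1")
p=w2pix(c,[.68,.08,.07])[0].astype(int);print(p)
y,x=max(p[1]-75,0),max(p[0]-100,0)
cv2.imwrite("pics/s1c.png",cv2.resize(c["color"][y:y+150,x:x+200],None,fx=4,fy=4,interpolation=cv2.INTER_CUBIC))
E
```

```text
time: 3.48
tcp_pos: [0.7033, 0.1097, 0.0732]
tcp_rot: [[1.0, -0.016, -0.0], [-0.016, -1.0, -0.0], [-0.0, 0.0, -1.0]]
force: [-0.2, -0.5, 0.3]
width: 0.331
[227 197]
```

View pics/s1c.png

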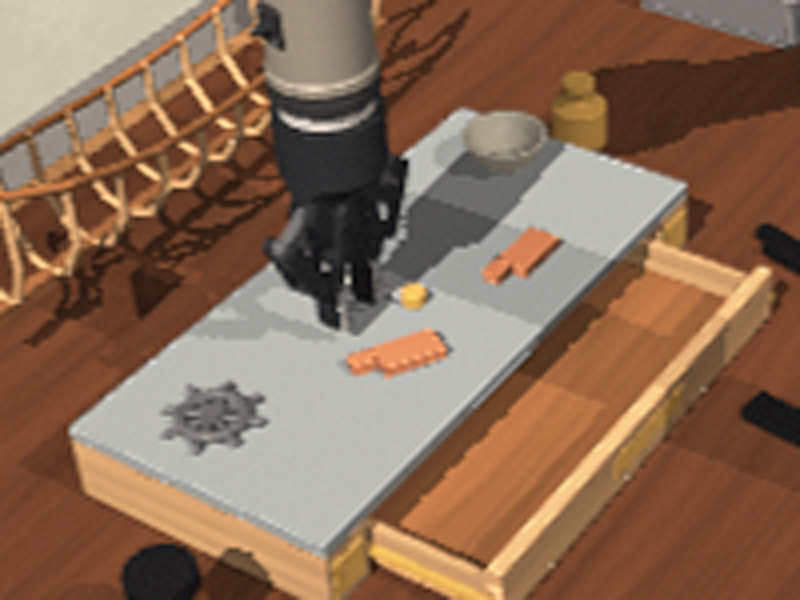

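The fingers (about (345,310)) are over clear zinc, behind blank a (400,353) and left of the dividers' head (413,295). I go down and feel for the zinc.

```bash
python3 -m jog '[[[0,0.12,0,0,0,0,0.33],[0,0,-0.1,0,0,0,0.33],[0,0,0,0,0,0,0.33],[0,0,-0.05,0,0,0,0.33],[0,0,0,0,0,0,0.33]]]';python3 -m jog '[[[0,0,-0.05,0,0,0,0.33],[0,0,0,0,0,0,0.33]]]'
```

```text
time: 4.15
tcp_pos: [0.7033, 0.1146, 0.0671]
tcp_rot: [[1.0, -0.016, -0.0], [-0.016, -1.0, -0.0], [-0.0, 0.0, -1.0]]
force: [-0.2, 0.6, 0.0]
width: 0.328
time: 4.4
tcp_pos: [0.7033, 0.1147, 0.0651]
tcp_rot: [[1.0, -0.016, -0.0], [-0.016, -1.0, -0.0], [-0.0, 0.0, -1.0]]
force: [-0.4, 0.2, 0.7]
width: 0.332
```

```bash
python3 -m jog '[[[0,0,-0.03,0,0,0,0.33],[-0.15,0.002,0,0,0,0,0.33],[-0.15,0.002,0,0,0,0,0.33],[-0.15,0.002,0,0,0,0,0.33],[-0.15,0.002,0,0,0,0,0.33],[-0.15,0.002,0,0,0,0,0.33],[-0.15,0.002,0,0,0,0,0.33],[-0.15,0.002,0,0,0,0,0.33],[-0.15,0.002,0,0,0,0,0.33],[-0.15,0.002,0,0,0,0,0.33],[0,0,0,0,0,0,0.33]]]'; python3 - <<'E'
from h import *
c=snap("side","s2")
cv2.imwrite("pics/s2c.png",cv2.resize(c["color"][122:272,147:347],None,fx=4,fy=4,interpolation=cv2.INTER_CUBIC))
E
```

```text
time: 5.78
tcp_pos: [0.6489, 0.1156, 0.0642]
tcp_rot: [[1.0, -0.016, -0.0], [-0.016, -1.0, -0.0], [-0.0, 0.0, -1.0]]
force: [0.3, -1.2, 1.1]
width: 0.33
```

View pics/s2c.png

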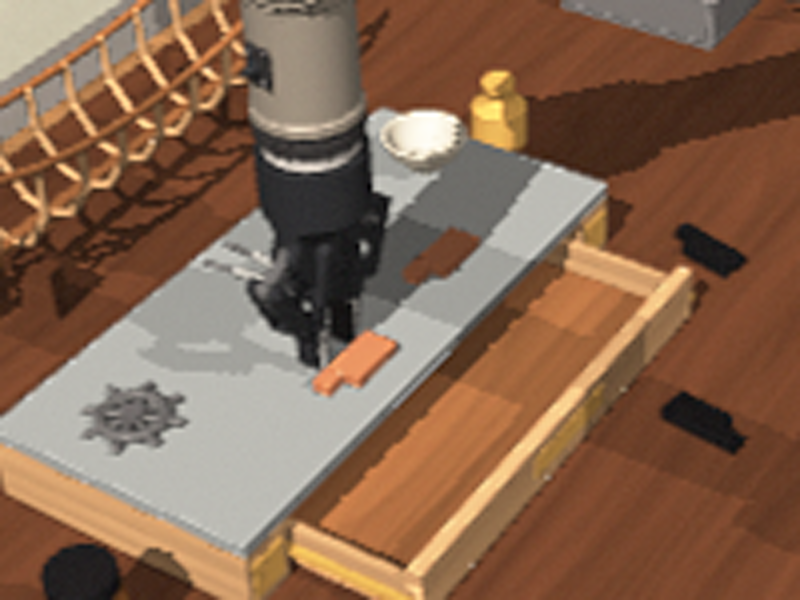

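Blank a now lies parallel to the edge in front of the fingers, from (315,385) to (398,345). I check its centring on the broom.

```bash
python3 - <<'E'
from h import *
c=load("s2")
p=pix2w(c,[((x+.5)/4+146.5,(y+.5)/4+121.5) for x,y in [(315,381),(328,394),(398,344),(373,333)]],.072);print(p.round(4))
E
```

```text
[[0.6349 0.152  0.072 ]
 [0.6196 0.1586 0.072 ]
 [0.6076 0.0911 0.072 ]
 [0.6294 0.0897 0.072 ]]
```

```bash
python3 -m jog '[[[-0.15,0.002,0,0,0,0,0.33],[-0.15,0.002,0,0,0,0,0.33],[-0.15,0.002,0,0,0,0,0.33],[-0.15,0.002,0,0,0,0,0.33],[-0.15,0.002,0,0,0,0,0.33],[-0.15,0.002,0,0,0,0,0.33],[-0.15,0.002,0,0,0,0,0.33],[-0.15,0.002,0,0,0,0,0.33],[-0.15,0.002,0,0,0,0,0.33],[-0.15,0.002,0,0,0,0,0.33],[-0.15,0.002,0,0,0,0,0.33],[0,0,0,0,0,0,0.33],[0,0,0,0,0,0,0.33],[0,0,0.5,0,0,0,0.33],[0,0,0.5,0,0,0,0.33],[0,0,0,0,0,0,0.33]]]'; python3 - <<'E'
from h import *
c=snap("side","s3")
cv2.imwrite("pics/s3c.png",cv2.resize(c["color"][122:272,147:347],None,fx=4,fy=4,interpolation=cv2.INTER_CUBIC))
E
```

```text
time: 7.82
tcp_pos: [0.5856, 0.117, 0.1073]
tcp_rot: [[1.0, -0.016, 0.006], [-0.016, -1.0, 0.001], [0.006, -0.001, -1.0]]
force: [0.4, -0.3, -0.3]
width: 0.335
```

View pics/s3c.png

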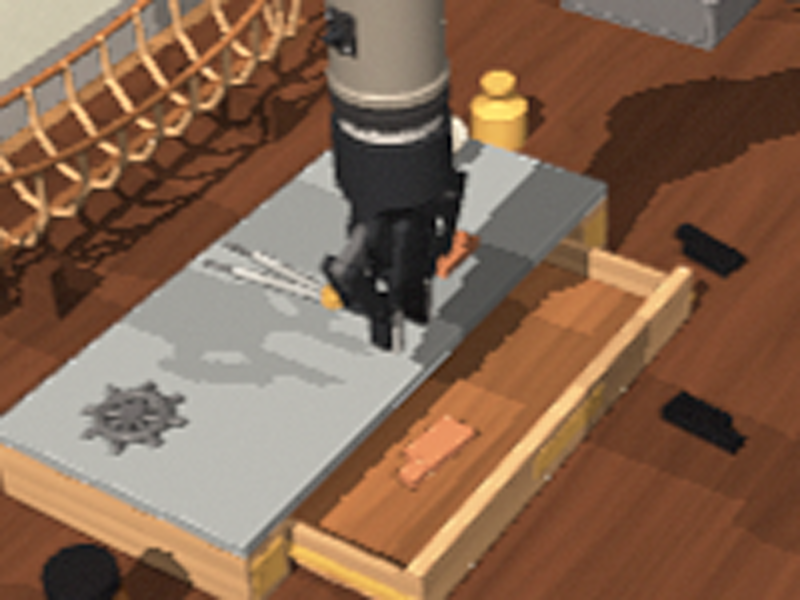

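Blank a lies flat on the drawer floor at (437,452). Now blank b: rise, cross over to behind it, and descend.

```bash
python3 -m jog '[[[0,0,0.5,0,0,0,0.33],[0.57,-0.84,0,0,0,0,0.33],[0.57,-0.84,0,0,0,0,0.33],[0.57,-0.84,0,0,0,0,0.33],[0.57,-0.84,0,0,0,0,0.33],[0,0,-0.5,0,0,0,0.33],[0,0,-0.4,0,0,0,0.33],[0,0,0,0,0,0,0.33],[0,0,0,0,0,0,0.33]]]'
```

```text
time: 9.0
tcp_pos: [0.6744, -0.0166, 0.0883]
tcp_rot: [[1.0, -0.014, 0.0], [-0.014, -1.0, 0.0], [0.0, -0.0, -1.0]]
force: [-0.1, 0.5, -0.5]
width: 0.332
```

```bash
python3 -m jog '[[[0.08,0,-0.3,0,0,0,0.33],[0,0,-0.2,0,0,0,0.33],[0,0,-0.1,0,0,0,0.33],[0,0,0,0,0,0,0.33]]]'; python3 -m jog '[[[-0.15,0.002,0,0,0,0,0.33],[-0.15,0.002,0,0,0,0,0.33],[-0.15,0.002,0,0,0,0,0.33],[-0.15,0.002,0,0,0,0,0.33],[-0.15,0.002,0,0,0,0,0.33],[-0.15,0.002,0,0,0,0,0.33],[-0.15,0.002,0,0,0,0,0.33],[-0.15,0.002,0,0,0,0,0.33],[-0.15,0.002,0,0,0,0,0.33],[-0.15,0.002,0,0,0,0,0.33],[-0.15,0.002,0,0,0,0,0.33],[-0.15,0.002,0,0,0,0,0.33],[-0.15,0.002,0,0,0,0,0.33],[-0.15,0.002,0,0,0,0,0.33],[-0.15,0.002,0,0,0,0,0.33],[-0.15,0.002,0,0,0,0,0.33],[0,0,0,0,0,0,0.33],[0,0,0,0,0,0,0.33],[0,0,0.6,0,0,0,0],[0,0,0.6,0,0,0,0]]]'; python3 - <<'E'
from h import *
c=snap("side","s4")
cv2.imwrite("pics/s4c.png",cv2.resize(c["color"][122:272,147:347],None,fx=4,fy=4,interpolation=cv2.INTER_CUBIC))
E
```

```text
time: 9.5
tcp_pos: [0.6775, -0.0181, 0.0636]
tcp_rot: [[1.0, -0.016, -0.001], [-0.016, -1.0, -0.0], [-0.001, 0.0, -1.0]]
force: [0.4, -0.5, 0.0]
width: 0.33
time: 12.0
tcp_pos: [0.5818, -0.0167, 0.1125]
tcp_rot: [[1.0, -0.016, -0.001], [-0.016, -1.0, 0.0], [-0.001, -0.0, -1.0]]
force: [0.2, -0.4, 0.4]
width: 0.003
```

View pics/s4c.png

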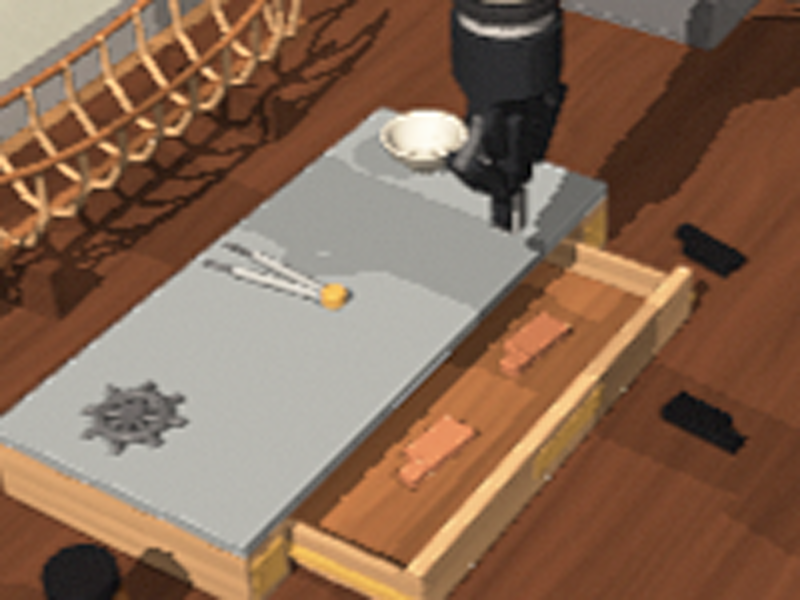

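Both blanks lie flat in the drawer at (437,452) and (537,342), and the dividers, wheel and dish look undisturbed. Next I go in front of the drawer with shut fingers.

```bash
python3 -m jog '[[[0,0,0.5,0,0,0,0],[-0.8,0.52,0,0,0,0,0],[-0.8,0.52,0,0,0,0,0],[-0.8,0.52,0,0,0,0,0],[-0.8,0.5,0,0,0,0,0],[0,0,0,0,0,0,0],[0,0,-0.8,0,0,0,0],[0,0,0,0,0,0,0]]]'
```

```text
time: 13.05
tcp_pos: [0.4528, 0.0649, 0.0986]
tcp_rot: [[1.0, -0.016, -0.004], [-0.016, -1.0, -0.001], [-0.004, 0.001, -1.0]]
force: [-0.8, -0.5, 0.4]
width: 0.002
```

```bash
python3 -m jog '[[[0,0,-0.8,0,0,0,0],[0,0,-0.8,0,0,0,0],[0,0,-0.1,0,0,0,0],[0,0,0,0,0,0,0],[0,0,0,0,0,0,0]]]'; python3 -m jog '[[[0.12,-0.002,0,0,0,0,0],[0.12,-0.002,0,0,0,0,0],[0.12,-0.002,0,0,0,0,0],[0.12,-0.002,0,0,0,0,0],[0.12,-0.002,0,0,0,0,0],[0.12,-0.002,0,0,0,0,0],[0.12,-0.002,0,0,0,0,0],[0.12,-0.002,0,0,0,0,0],[0.12,-0.002,0,0,0,0,0],[0.12,-0.002,0,0,0,0,0]]]'
```

```text
time: 13.68
tcp_pos: [0.4552, 0.0658, 0.0335]
tcp_rot: [[1.0, -0.016, 0.003], [-0.016, -1.0, 0.0], [0.003, -0.0, -1.0]]
force: [0.1, -0.7, 0.1]
width: 0.0
time: 14.92
tcp_pos: [0.5018, 0.0647, 0.0319]
tcp_rot: [[1.0, -0.016, -0.001], [-0.016, -1.0, -0.0], [-0.001, 0.0, -1.0]]
force: [-2.1, -0.1, -1.3]
width: -0.006
```

```bash
python3 -m jog '[[[0.12,-0.002,0,0,0,0,0],[0.12,-0.002,0,0,0,0,0],[0.12,-0.002,0,0,0,0,0],[0.12,-0.002,0,0,0,0,0],[0.12,-0.002,0,0,0,0,0],[0.12,-0.002,0,0,0,0,0],[0.12,-0.002,0,0,0,0,0],[0.12,-0.002,0,0,0,0,0],[0.12,-0.002,0,0,0,0,0],[0.12,-0.002,0,0,0,0,0],[0.12,-0.002,0,0,0,0,0],[0.12,-0.002,0,0,0,0,0],[0.12,-0.002,0,0,0,0,0],[0,0,0,0,0,0,0]]]'; python3 -m jog '[[[0.06,0,0,0,0,0,0],[0.06,0,0,0,0,0,0],[0,0,0,0,0,0,0]]]'; python3 -m jog '[[[0.04,0,0,0,0,0,0],[0.04,0,0,0,0,0,0],[0,0,0,0,0,0,0]]]'
```

```text
time: 16.68
tcp_pos: [0.5655, 0.0643, 0.0325]
tcp_rot: [[1.0, -0.016, 0.002], [-0.016, -1.0, 0.001], [0.002, -0.001, -1.0]]
force: [-0.9, -0.7, -0.2]
width: -0.003
time: 17.05
tcp_pos: [0.5697, 0.0643, 0.0324]
tcp_rot: [[1.0, -0.016, 0.001], [-0.016, -1.0, 0.001], [0.001, -0.001, -1.0]]
force: [-1.1, -0.3, 0.9]
width: -0.002
time: 17.42
tcp_pos: [0.5725, 0.0641, 0.0322]
tcp_rot: [[1.0, -0.016, 0.0], [-0.016, -1.0, 0.0], [0.0, -0.0, -1.0]]
force: [-0.2, 0.7, 1.7]
width: -0.004
```

```bash
for i in 1 2 3; do python3 -m jog '[[[0.04,0,0,0,0,0,0],[0,0,0,0,0,0,0]]]' | grep -E "tcp_pos|force"; done
```

```text
tcp_pos: [0.574, 0.064, 0.0321]
force: [-2.1, 0.5, 0.7]
tcp_pos: [0.5749, 0.0639, 0.032]
force: [-3.0, 0.9, 1.3]
tcp_pos: [0.5749, 0.0639, 0.0319]
force: [-7.3, 1.1, 5.5]
```

The tool has stalled at x = 0.575 with the force rising, as predicted for the stop (about 0.576). One more press, then I back off and look.

```bash
python3 -m jog '[[[0.05,0,0,0,0,0,0],[0,0,0,0,0,0,0]]]'; python3 -m jog '[[[-0.3,0,0,0,0,0,0],[-0.8,0,0,0,0,0,0],[-0.8,0,0,0,0,0,0],[0,0,0.8,0,0,0,0],[0,0,0.8,0,0,0,0],[0,0,0.8,0,0,0,0],[0,0,0.8,0,0,0,0],[-0.3,-0.9,0.5,0,0,0,0],[-0.3,-0.9,0.5,0,0,0,0],[-0.3,-0.9,0.5,0,0,0,0],[0,-0.9,0,0,0,0,0],[0,-0.9,0,0,0,0,0],[0,-0.9,0,0,0,0,0],[0,-0.9,0,0,0,0,0],[0,0,0,0,0,0,0]]]'; python3 - <<'E'
from h import *
c=snap("side","s5");t=snap("top","t5")
I=cv2.INTER_CUBIC
cv2.imwrite("pics/s5c.png",np.vstack([cv2.resize(c["color"][140:240,140:340],(600,300),interpolation=I),cv2.resize(t["color"][80:180,185:385],(600,300),interpolation=I)]))
E
```

```text
time: 18.42
tcp_pos: [0.5749, 0.0637, 0.0316]
tcp_rot: [[1.0, -0.016, -0.009], [-0.016, -1.0, -0.002], [-0.009, 0.002, -1.0]]
force: [-10.8, 1.8, 7.5]
width: -0.002
time: 20.3
tcp_pos: [0.4669, -0.1923, 0.2204]
tcp_rot: [[1.0, -0.022, 0.002], [-0.022, -1.0, -0.003], [0.002, 0.003, -1.0]]
force: [-1.1, 1.1, 0.1]
width: -0.0
```

View pics/s5c.png

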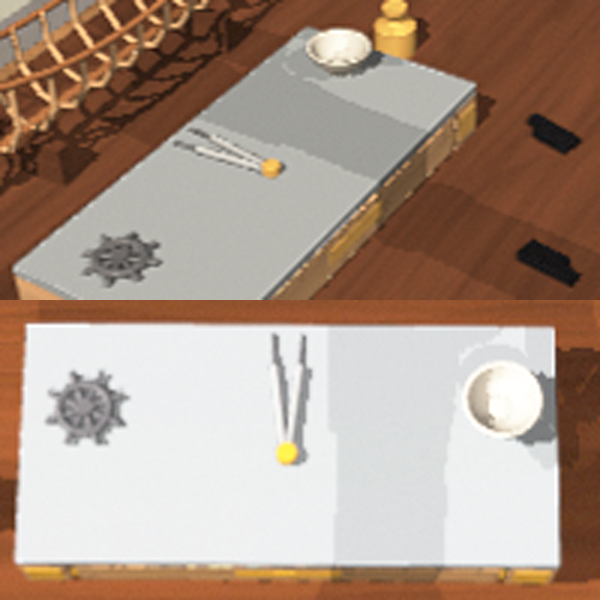

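The drawer front is flush with the chest along its whole width (brass plate at about (287,573)). The dividers, wheel and dish are where they were (head at (287,453), the same as 383/4·3 in the first crop), and nothing is left on the zinc.

```bash
python3 -c "
from plant import *
print(job_done())"
```

```text
the job is handed in; nothing more can be done
None
```

I swept both rudder blanks over the zinc's front edge into the open drawer, using the part-open fingers as a two-point broom. I then pushed the drawer shut with closed fingers and handed the job in at about 20.4 s.

- **Blanks:** before closing, the picture showed both lying flat on the drawer floor. Neither was lifted.
- **Drawer:** it stopped at tool x = 0.575 m (I expected 0.576 m), with the push along x rising to about 11 N. The last pictures show the front flush across its whole width.
- **Other things:** the dividers, wheel and dish sit where they were in the first picture, and nothing is left on the zinc. The brass weight and the two black look-alikes in the final side view look undisturbed. I did not measure the varnish jar or the screwdriver again, but the arm never went near them.
- **End state:** the arm is clear of everything, and none of the checks disagreed.

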